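# Set the thumb-turn of the star lock to its mark

### The job

Two door locks lie screwed down on the locksmith's bench. On the one with the brass star, turn the thumb-turn until its red nose points at the white mark on the dark steel collar beneath it, then let go; leave the thumb-turn of the other lock, the one with the round copper boss, as it is.

Things in the scene. Friction and masses are not known exactly. Their poses are not given: they have to be found in the camera images.
- star_turn_grip (a point): Grip point of the star lock's thumb-turn, on its vertical turning axis, 80 mm above the bench; x points to the nose, z up. An upright bar 64 long, 12 wide, 28 mm high (62 to 90 mm above the bench), bare aluminium with one red nose end; it reaches 42 mm from the axis to the nose, 22 to the tail. Turns with light friction (0.1 N m), no spring, stays where left, cannot be lifted off.
- star_turn_nose (a point): Tip of the red nose of the star lock's thumb-turn, 42 mm from the turning axis, 76 mm above the bench; x points outward from the axis. It starts 0.55 to 1.45 rad counter-clockwise (seen from above) of the mark. The star lock has a dark case and a five-pointed brass star 45 mm across on its top, centred 78 mm from the turning axis.
- star_mark (a point): White radial stripe, 22 x 8 mm, on the star lock's fixed dark steel collar (disc 100 mm across, top 52 mm above the bench, centred on the turning axis). This point lies on the stripe 42 mm from the axis: straight below the nose once set; x points outward. Collar on a lock case 160 x 108 mm (top 48 mm above the bench), on an oak block 200 x 134 x 20 mm, all fixed.
- boss_turn_nose (a point): Tip of the red nose of the other lock's thumb-turn, 42 mm from its axis, 76 mm above the bench. That lock has a green case and a round copper boss, 36 mm across, in place of the star; otherwise the same in shape and size. Leave its thumb-turn as it is.
There are look-alikes about, which are no part of the job. What is shaped like the part that bears star_turn_grip but purple or turquoise is not meant.

How it is judged:
By the outcome, as a careful person would: the job done as asked, in the order asked, and still so for the second after the job is handed in, with the robot touching nothing.
It also fails if it takes over 29 s, if anything falls off the work surface, if the arm or the gripper's body presses on something with over 40 N, if the wrist force passes 120 N, or if a joint passes its speed limit or range.

### The arm

A 6-joint arm with a two-finger parallel gripper is mounted at the origin on the work surface. World frame = base frame: x ahead of the robot, y to its left, z up, the work surface at z = 0. Lengths are in mm, angles in degrees, forces in N, time in s.
With the tool pointing down it reaches from about 350 to 850 mm from the base axis. Payload 8.1 kg.
Tool frame: the origin (TCP) lies midway between the tips of the shut fingers; the grasp point (between the pads) lies 19 mm behind it; z points along the fingers, y is the line along which they close (so a half turn about z gives the same grasp; the last joint's range is limited). The gripper opens to 85 mm and grips with 20 to 120 N. Pads are 22 mm wide; open, the fingers measure 114 mm over their backs; the gripper's body (76 mm by 85 mm) begins 54 mm behind the grasp point. The pads swing forward as they close: fully open they stand 13 mm farther back than shut.
Start: joints at [62.2, 7.471, 85.268, -0, 87.261, -4.893], TCP at [233.52, 552.697, 197.692] pointing down, gripper open.
Joint ranges: [-169.43, 169.43], [-51.17, 129.36], [1.28, 143.12], [-76.62, 256.62], [0, 156.53], [-152.29, 152.29]. Speed limits (degrees/s): [136.94, 136.94, 159.86, 180, 180, 180].

### API

Orientations are given as [roll, pitch, yaw] about the fixed x, y, z axes, in that order (R = Rz(yaw) Ry(pitch) Rx(roll)).
In Python, from bench import sense, snapshot, camera_params, hand_in, masks_of, pinpoint gives the robot as it stands.
- The arm moves only by the tool step_arm, never from a script. Its argument "targets" is a list of rows, each an object with "angular": the turn, a rotation vector about the tool's x, y, z scaled (see below), a list of three; "dp": the shift along the tool's x, y, z scaled (see below), a list of three; "fingers": the closure, from 0 (fully open) to 1 (shut). A call has exactly 8 rows; each row is the pose to reach, as a shift and turn from the pose commanded when the call began, along the tool's axes at that moment, turning the shorter way round; what a row does not reach only later rows make up. The controller multiplies each number of a shift by 0.2 m and each number of a turn by 180 degrees. A row lasts 1/8 s, in which the tool goes at most 62.5 mm and 10.7 degrees, less where a joint would pass 70% of its speed; a pose out of reach is approached as far as the arm can. A call with a number of a shift or a turn outside -1 to 1 is refused whole. A call with a gripper value outside its range is refused whole. The fingers move at their own pace and stop on an object; "newtons" is the grip in N (left out, the last holds). Time passes only in rows, so rows that repeat a pose let the fingers close, or fill a call up. It gives the time, the measured TCP pose, the force, the opening and the grip force at its end, in the units of the state.
- sense(): the state, without advancing time (a new reading comes with each control period).
- snapshot(name): name is "scene" or "top" or "wrist"; returns the picture (480x640x3 uint8, blue, green, red); there is no depth.
- camera_params(name): a dict with "vfov" (degrees; the focal length in pixels is half the picture's height over the tangent of half this angle, whatever the lens; pixels are square), "cx", "cy" (the principal point, pixels), "R" (3x3) and "t" (3): a world point X has camera coordinates R X + t. Camera axes: x right, y down, z forward; pixel columns grow to the right and rows downward; lengths in mm; the calibration is good to about 2 mm. A picture is of the moment at which its call begins: read the wrist's pose just before it. camera_params takes no time and is no camera call; for the wrist camera it gives the pose at the moment of the call.
- hand_in(): hands the job in; it is judged then, once.
Trained networks look in the newest picture that a camera, given by its name, has taken for a name from the list of things; names that differ only in an ending like _2 or _b are one class to them, and where a whole thing is asked for, a point or a joint stands for the part that bears it (a point fixed in the world has none). Each returns a list of dicts, best first, with "conf" (0 to 1); they miss things now and then, are a little off and sometimes report something else, mostly with a low value. They report only what shows in the picture. A call takes as long as a camera call. They do not tell look-alikes from the thing itself.
- masks_of(camera, label): "pixels" (480x640 bool, what is visible of it) and "at" ([column, row] in pixels, amid what is visible of it).
- pinpoint(camera, label): "at" ([column, row] in pixels: a listed point, or the origin of a listed thing).
The state is a dict: "time": time; "joint_pos": joint angles; "qd": joint speeds; "joint_efforts": joint torques, N m; "tool_pos": TCP position; "tcp_rot": TCP orientation; "ft_force": force on the tool from outside, world axes, zero at the start; "wrist_torque": the same for the moment, N m; "finger_gap": finger opening in mm; "grip_force": force on a finger pad.
Only numpy, scipy, OpenCV 4.12 (cv2) and the standard library are available. Lean on these libraries where they do the work, as an engineer would, in place of code of your own. Each camera call takes 0.05 s, during which the arm holds its last target. There are 200 camera calls.

## Working session

There is one attempt and no reset: what is moved stays moved. The work goes in short steps, Python scripts to look and compute and a tool call to move; the robot and the scene stay as the last step left them, time stands still between calls to the robot, and variables do not carry over. Pictures are saved under pics/ and viewed, at most 10 in all, crops included, and the job is handed in when it is done.

Besides the shell and the picture viewer there is one more tool, called after "Call:" as name(argument=value, ...), one argument or row to a line, values as JSON. step_arm: Moves the arm, as the interface text tells. Its arguments: {"type":"object","properties":{"targets":{"type":"array","items":{"type":"object","properties":{"angular":{"type":"array","items":{"type":"number","minimum":-1,"maximum":1}},"dp":{"type":"array","items":{"type":"number","minimum":-1,"maximum":1}},"fingers":{"type":"number"}}}},"newtons":{"type":"number"}},"required":["targets"]}

```bash
mkdir -p pics; cat > h.py <<'E'
import numpy as np, cv2
from bench import *
def ray(cam,uv,P=None):
    P=P or camera_params(cam); f=240/np.tan(np.radians(P['vfov']/2))
    R=np.array(P['R']);t=np.array(P['t'])
    d=R.T@np.array([(uv[0]-P['cx'])/f,(uv[1]-P['cy'])/f,1.]); return -R.T@t,d
def atz(cam,uv,z,P=None):
    o,d=ray(cam,uv,P); return o+d*(z-o[2])/d[2]
Z=dict(star_turn_grip=80,star_turn_nose=76,star_mark=52,boss_turn_nose=76)
E
python3 - <<'E'
from h import *
for c in ['top','scene']:
    im=snapshot(c); cv2.imwrite(f'pics/{c}1.png',im)
    for n,z in Z.items():
        for r in pinpoint(c,n)[:3]: print(c,n,r['conf'],np.round(r['at'],1),np.round(atz(c,r['at'],z),1))
print({k:np.round(v,2) for k,v in camera_params('top').items()})
E
```

```text
top star_turn_grip 0.84 [222.3 193.7] [515.3 197.4  80. ]
top star_turn_grip 0.84 [454.7 348.1] [ 259.9 -219.9   80. ]
top star_turn_grip 0.56 [153.3 358.9] [219.5 286.1  80. ]
top star_turn_nose 0.91 [170.8 333.7] [262.2 263.   76. ]
top star_turn_nose 0.79 [458.5 324.6] [ 299.7 -228.4   76. ]
top star_turn_nose 0.68 [217.4 177. ] [548.5 210.4  76. ]
top star_mark 0.8 [242.5 182.7] [548.2 167.8  52. ]
top boss_turn_nose 0.61 [406.9 189.7] [ 540.  -139.1   76. ]
scene star_turn_grip 0.91 [427.2 210. ] [511.4 197.4  80. ]
scene star_turn_grip 0.63 [157.9 258.8] [ 263.5 -218.9   80. ]
scene star_turn_grip 0.54 [343.7 131.7] [220.8 285.6  80. ]
scene star_turn_nose 0.87 [447.6 217.8] [549.  209.6  76. ]
scene star_turn_nose 0.84 [167.3 273.9] [ 300.3 -226.5   76. ]
scene star_turn_nose 0.72 [350.1 143.4] [257.6 266.1  76. ]
scene star_mark 0.97 [435.5 236.1] [549.2 177.5  52. ]
scene boss_turn_nose 0.96 [312.3 319.6] [ 538.9 -129.2   76. ]
{'vfov': np.float64(55.41), 'cx': np.float64(319.72), 'cy': np.float64(243.11), 'R': array([[ 0.04, -1.  ,  0.  ],
       [-0.97, -0.04, -0.22],
       [ 0.22,  0.01, -0.98]]), 't': array([ -3.49, 438.58, 794.37])}
```

View pics/top1.png

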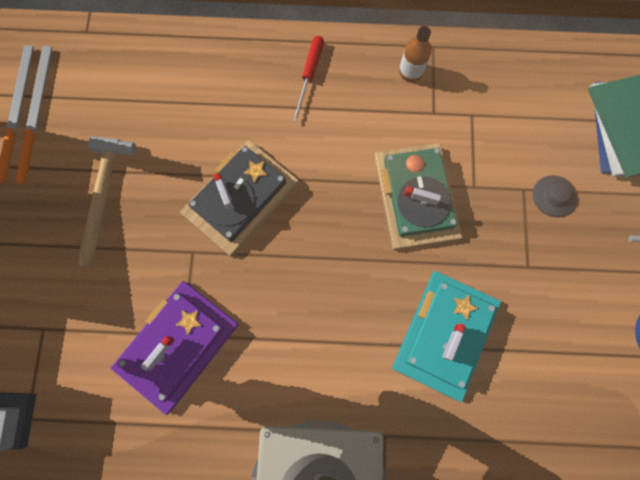

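View pics/scene1.png

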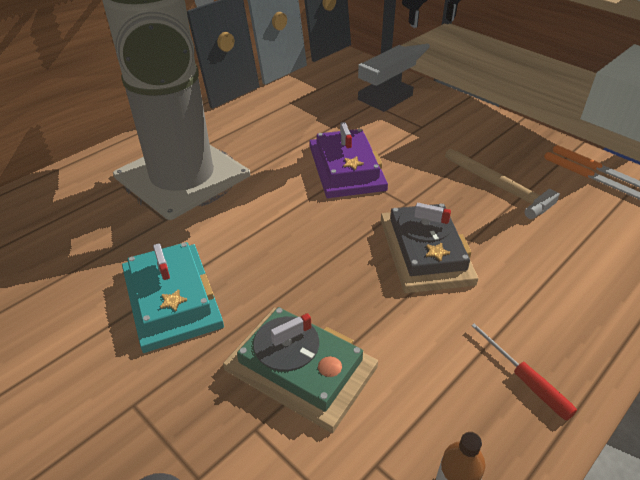

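The top picture shows the star lock (dark case) with its thumb-turn at about (222,192), red nose at (217,177), white mark at (240,183) and star at (257,170). The boss lock is at (420,195). Purple and turquoise are look-alikes. I'll move above the star lock for a wrist view.

```bash
cat >> h.py <<'E'
from scipy.spatial.transform import Rotation as Ro
def plan(pos,yaw=None,R1=None):
    s=sense(); p=np.array(s['tool_pos']); R=Ro.from_euler('xyz',s['tcp_rot'],degrees=True)
    R1=Ro.from_euler('xyz',[180,0,yaw],degrees=True)
    print('t',s['time'],'p',np.round(p,1),'rot',np.round(s['tcp_rot'],2))
    print('dp',np.round(R.inv().apply(np.array(pos)-p)/200,4),'ang',np.round((R.inv()*R1).as_rotvec(degrees=True)/180,4))
E
python3 - <<'E'
from h import *
s=sense(); print(s)
P=camera_params('wrist'); R=np.array(P['R']); print('cam',-R.T@np.array(P['t']),R[2],P['vfov'])
for y in (20,-160,0): plan([490,197,230],y)
E
```

```text
{'time': 0.5, 'joint_pos': array([ 6.22019649e+01,  7.47307106e+00,  8.52694495e+01, -5.62357169e-04,
        8.72611739e+01, -4.89493629e+00]), 'qd': array([-0.10224231, -0.13290367,  0.07328915,  0.04682408,  0.10643983,
       -0.02166197]), 'joint_efforts': array([-2.49923360e-04, -5.68711352e+01, -5.00362158e+01, -2.45517131e-04,
        2.78949847e-03, -7.62784566e-06]), 'tool_pos': array([233.49908093, 552.68615747, 197.65651764]), 'tcp_rot': array([-1.79996271e+02,  2.44415907e-04,  1.57096928e+02]), 'ft_force': array([-0.24403944,  0.15156891,  0.00860581]), 'wrist_torque': array([-0.02493532, -0.01668593,  0.03523731]), 'grip_force': 0.0, 'finger_gap': 85.37677127057418}
cam [162.29254919 582.89805925 373.8434831 ] [ 0.27842683 -0.11869097 -0.95309546] 66.63208347126863
t 0.5 p [233.5 552.7 197.7] rot [-180.     0.   157.1]
dp [-1.8735 -1.1391 -0.1616] ang [-0.      0.      0.7616]
t 0.5 p [233.5 552.7 197.7] rot [-180.     0.   157.1]
dp [-1.8735 -1.1391 -0.1616] ang [-0.     -0.     -0.2384]
t 0.5 p [233.5 552.7 197.7] rot [-180.     0.   157.1]
dp [-1.8735 -1.1391 -0.1616] ang [-0.      0.      0.8728]
```

Call:
step_arm(
  targets=[
    {"dp":[-0.12,-0.07,-0.01],"angular":[0,0,0],"fingers":0},
    {"dp":[-0.24,-0.14,-0.02],"angular":[0,0,0],"fingers":0},
    {"dp":[-0.36,-0.21,-0.03],"angular":[0,0,0],"fingers":0},
    {"dp":[-0.48,-0.28,-0.04],"angular":[0,0,0],"fingers":0},
    {"dp":[-0.6,-0.36,-0.05],"angular":[0,0,0],"fingers":0},
    {"dp":[-0.72,-0.43,-0.06],"angular":[0,0,0],"fingers":0},
    {"dp":[-0.84,-0.5,-0.07],"angular":[0,0,0],"fingers":0},
    {"dp":[-0.95,-0.57,-0.08],"angular":[0,0,0],"fingers":0},
  ],
  newtons=40,
)

```text
time: 1.5
tool_pos: [364.7, 372.9, 213.9]
tcp_rot: [180.0, 0.0, 157.1]
ft_force: [0.6, -0.4, -0.2]
finger_gap: 85.3
grip_force: 0.0
```

Call:
step_arm(
  targets=[
    {"dp":[-0.12,-0.07,-0.01],"angular":[0,0,-0.03],"fingers":0},
    {"dp":[-0.24,-0.14,-0.02],"angular":[0,0,-0.07],"fingers":0},
    {"dp":[-0.36,-0.21,-0.03],"angular":[0,0,-0.1],"fingers":0},
    {"dp":[-0.48,-0.28,-0.04],"angular":[0,0,-0.13],"fingers":0},
    {"dp":[-0.6,-0.36,-0.05],"angular":[0,0,-0.16],"fingers":0},
    {"dp":[-0.72,-0.43,-0.06],"angular":[0,0,-0.2],"fingers":0},
    {"dp":[-0.9,-0.57,-0.08],"angular":[0,0,-0.24],"fingers":0},
    {"dp":[-0.9,-0.57,-0.08],"angular":[0,0,-0.24],"fingers":0},
  ],
)

```text
time: 2.5
tool_pos: [487.0, 196.4, 230.1]
tcp_rot: [-180.0, 0.0, -159.8]
ft_force: [-0.1, 0.7, -0.2]
finger_gap: 85.3
grip_force: 0.0
```

```bash
cat > look.py <<'E'
from h import *
import sys
s=sense(); print(s['time'],np.round(s['tool_pos'],1),np.round(s['tcp_rot'],2),np.round(s['ft_force'],1),s['finger_gap'])
P=camera_params('wrist'); im=snapshot('wrist'); cv2.imwrite(f'pics/{sys.argv[1]}.png',im)
for n in ['star_turn_grip','star_turn_nose','star_mark']:
    for r in pinpoint('wrist',n)[:2]: print(n,round(r['conf'],2),np.round(r['at'],1),np.round(atz('wrist',r['at'],Z[n],P),1))
E
python3 look.py w1
```

```text
2.5 [487.  196.4 230.1] [-1.7995e+02  4.0000e-02 -1.5982e+02] [-0.1  0.7 -0.2] 85.33322528382357
star_turn_grip 0.95 [313.3 243. ] [514.  198.1  80. ]
star_turn_nose 0.69 [318.  281.3] [550.8 216.1  76. ]
star_mark 0.66 [276.2 258.1] [551.2 170.1  52. ]
```

View pics/w1.png

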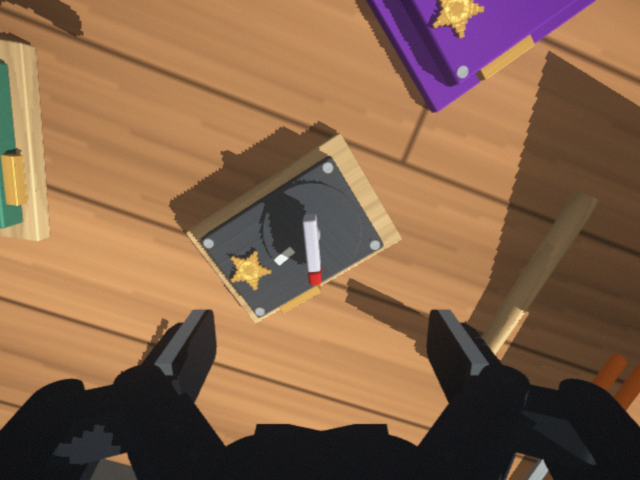

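The wrist view shows the bar from its tail (311,215) to the red nose (316,280), with the white mark at about (284,257). I'll rectify the view for accurate angles.

```bash
cat > rect.py <<'E'
from h import *
import sys
def rect(im,P,c,z,half=60,k=5):
    f=240/np.tan(np.radians(P['vfov']/2)); R=np.array(P['R']);t=np.array(P['t'])
    K=np.array([[f,0,P['cx']],[0,f,P['cy']],[0,0,1]])
    n=2*half*k   # rect px (u,v): x=c0+half-v/k , y=c1+half-u/k
    A=np.array([[0,-1/k,c[0]+half],[-1/k,0,c[1]+half],[0,0,z],[0,0,1.]])
    H=K@np.c_[R,t]@A
    return cv2.warpPerspective(im,H,(n,n),flags=cv2.INTER_LINEAR|cv2.WARP_INVERSE_MAP)
def blob(m,c,half=60,k=5):
    n,l,st,ce=cv2.connectedComponentsWithStats(m.astype(np.uint8))
    out=[]
    for i in range(1,n):
        if st[i,4]<400: continue
        v,u=np.nonzero(l==i); xy=np.c_[c[0]+half-v/k,c[1]+half-u/k]
        r=cv2.minAreaRect(xy.astype(np.float32)); e,V=np.linalg.eigh(np.cov(xy.T)); a=np.degrees(np.arctan2(V[1,1],V[0,1]))
        out.append((st[i,4]/k/k,np.round(xy.mean(0),1),'rect',np.round(r[0],1),np.round(r[1],1),'ang',round(a%180,1)))
    return sorted(out,key=lambda o:-o[0])[:4]
if __name__=='__main__':
    s=sys.argv[1]; P=camera_params('wrist'); im=snapshot('wrist'); c=(514,198)
    a=rect(im,P,c,52); b=rect(im,P,c,90); r7=rect(im,P,c,90)
    hs=cv2.cvtColor(a,cv2.COLOR_BGR2HSV); print('white52',*blob((hs[...,1]<60)&(hs[...,2]>115),c),sep='\n')
    hb=cv2.cvtColor(b,cv2.COLOR_BGR2HSV); print('bar90',*blob((hb[...,1]<60)&(hb[...,2]>115),c),sep='\n')
    print('red90',*blob((hb[...,1]>150)&(hb[...,2]>60)&((hb[...,0]<8)|(hb[...,0]>172)),c),sep='\n')
    g=cv2.resize(np.hstack([a,b]),(800,400)); cv2.imwrite(f'pics/{s}.png',g)
E
python3 rect.py r1
```

```text
white52
(np.float64(850.0799999999999), array([525.2, 200. ]), 'rect', array([523.7, 200.2]), array([60.7, 17.1]), 'ang', np.float64(22.9))
(np.float64(197.4), array([547.2, 176.2]), 'rect', array([546.5, 176.7]), array([10.1, 23. ]), 'ang', np.float64(151.0))
(np.float64(38.88), array([537.1, 240.1]), 'rect', array([536.6, 240.6]), array([ 1.5, 57.6]), 'ang', np.float64(142.2))
(np.float64(31.080000000000002), array([502.8, 256.4]), 'rect', array([502.7, 256.1]), array([10.2,  3.8]), 'ang', np.float64(178.8))
bar90
(np.float64(677.48), array([513.1, 197.1]), 'rect', array([511.7, 197.2]), array([54.2, 15.2]), 'ang', np.float64(22.9))
(np.float64(157.16), array([532.7, 175.8]), 'rect', array([532.1, 176.3]), array([ 9. , 20.5]), 'ang', np.float64(151.1))
(np.float64(118.67999999999999), array([501.4, 246.1]), 'rect', array([514.4, 234.3]), array([10.2, 66.6]), 'ang', np.float64(148.1))
red90
(np.float64(140.12), array([542.9, 210.3]), 'rect', array([542.6, 210.2]), array([14.1, 12.1]), 'ang', np.float64(175.4))
```

View pics/r1.png

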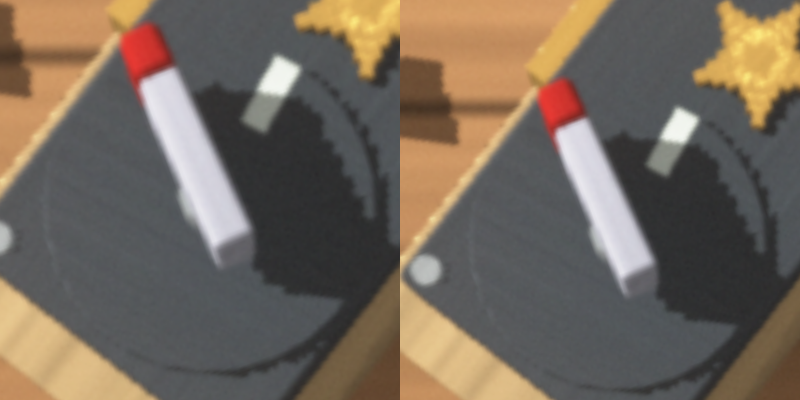

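Call:
step_arm(
  targets=[
    {"dp":[-0.03,-0.01,0.05],"angular":[0,0,-0.006],"fingers":0},
    {"dp":[-0.06,-0.025,0.14],"angular":[0,0,-0.012],"fingers":0},
    {"dp":[-0.09,-0.04,0.23],"angular":[0,0,-0.018],"fingers":0},
    {"dp":[-0.12,-0.05,0.33],"angular":[0,0,-0.018],"fingers":0},
    {"dp":[-0.12,-0.05,0.43],"angular":[0,0,-0.018],"fingers":0},
    {"dp":[-0.12,-0.05,0.53],"angular":[0,0,-0.018],"fingers":0},
    {"dp":[-0.12,-0.05,0.6],"angular":[0,0,-0.018],"fingers":0},
    {"dp":[-0.12,-0.05,0.6],"angular":[0,0,-0.018],"fingers":0},
  ],
)

```text
time: 3.75
tool_pos: [510.5, 197.3, 108.1]
tcp_rot: [180.0, -0.1, -156.5]
ft_force: [0.6, -0.4, -0.0]
finger_gap: 85.3
grip_force: 0.0
```

```bash
python3 look.py w2; python3 rect.py r2; python3 -c "
import cv2,numpy as np
a=cv2.imread('pics/w2.png');b=cv2.imread('pics/r2.png')
cv2.imwrite('pics/c2.png',np.vstack([cv2.resize(b,(600,300)),cv2.copyMakeBorder(cv2.resize(a,(400,300)),0,0,0,200,0)]))"
```

```text
3.75 [510.5 197.3 108.1] [ 1.7998e+02 -1.4000e-01 -1.5647e+02] [ 0.6 -0.4 -0. ] 85.27709038667308
star_turn_grip 0.8 [319.3 268.5] [514.  197.6  80. ]
star_turn_nose 0.64 [318.2 324.2] [550.9 212.8  76. ]
star_mark 0.62 [268.7 283.9] [548.5 174.2  52. ]
white52
(np.float64(889.96), array([527.3, 202.4]), 'rect', array([525.1, 201.9]), array([65.7, 16.2]), 'ang', np.float64(23.8))
(np.float64(202.8), array([546.7, 176.6]), 'rect', array([546.2, 176.8]), array([10. , 23.1]), 'ang', np.float64(151.3))
(np.float64(33.36), array([502.7, 256.3]), 'rect', array([502.7, 255.9]), array([10.2,  4.2]), 'ang', np.float64(179.9))
(np.float64(28.639999999999997), array([535.4, 240.7]), 'rect', array([535.1, 241.1]), array([ 1.6, 55.6]), 'ang', np.float64(142.3))
bar90
(np.float64(625.92), array([513.4, 196.7]), 'rect', array([511.5, 196.3]), array([55.1, 13.6]), 'ang', np.float64(23.8))
(np.float64(142.24), array([529.6, 175.1]), 'rect', array([529.2, 175.2]), array([ 8.3, 19.4]), 'ang', np.float64(151.3))
(np.float64(107.04), array([495.6, 239.5]), 'rect', array([493.9, 230.3]), array([84.6, 41.5]), 'ang', np.float64(169.8))
red90
(np.float64(137.16), array([542.8, 210. ]), 'rect', array([543. , 210.1]), array([12.9, 11.6]), 'ang', np.float64(26.1))
```

View pics/c2.png

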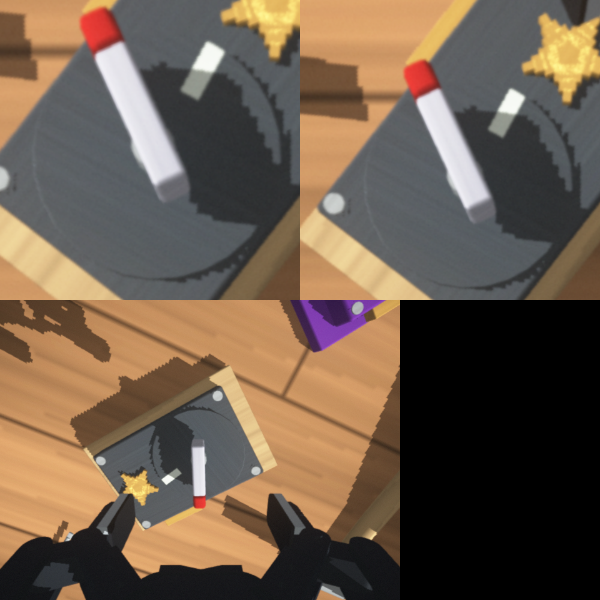

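The rectified view puts the bar line through about (513,196.5) at 23.8° and the mark at −29°. The fingers straddle the bar, so I'll check the offset and then go down.

```bash
python3 -c "
from h import *
plan([513,196.2,60],-156.2)"
```

```text
t 4.0 p [512.4 197.8 110.9] rot [-1.7998e+02  1.2000e-01 -1.5647e+02]
dp [ 0.0011 -0.0086  0.2545] ang [-0.0001  0.0007 -0.0015]
```

Call:
step_arm(
  targets=[
    {"dp":[0,-0.008,0.04],"angular":[0,0,-0.001],"fingers":0},
    {"dp":[0,-0.008,0.08],"angular":[0,0,-0.001],"fingers":0},
    {"dp":[0,-0.008,0.12],"angular":[0,0,-0.001],"fingers":0.1},
    {"dp":[0,-0.008,0.16],"angular":[0,0,-0.001],"fingers":0.2},
    {"dp":[0,-0.008,0.2],"angular":[0,0,-0.001],"fingers":0.3},
    {"dp":[0,-0.008,0.23],"angular":[0,0,-0.001],"fingers":0.4},
    {"dp":[0,-0.008,0.25],"angular":[0,0,-0.001],"fingers":0.5},
    {"dp":[0,-0.008,0.25],"angular":[0,0,-0.001],"fingers":0.6},
  ],
  newtons=20,
)

```text
time: 5.0
tool_pos: [512.0, 196.1, 59.3]
tcp_rot: [180.0, -0.0, -156.3]
ft_force: [0.6, -0.1, 0.7]
finger_gap: 34.3
grip_force: 0.0
```

Call:
step_arm(
  targets=[
    {"dp":[0,0,0],"angular":[0,0,0],"fingers":0.7},
    {"dp":[0,0,0],"angular":[0,0,0],"fingers":0.8},
    {"dp":[0,0,0],"angular":[0,0,0],"fingers":0.85},
    {"dp":[0,0,0],"angular":[0,0,0],"fingers":0.9},
    {"dp":[0,0,0],"angular":[0,0,0],"fingers":1},
    {"dp":[0,0,0],"angular":[0,0,0],"fingers":1},
    {"dp":[0,0,0],"angular":[0,0,0],"fingers":1},
    {"dp":[0,0,0],"angular":[0,0,0],"fingers":1},
  ],
)

```text
time: 6.0
tool_pos: [512.2, 196.1, 59.7]
tcp_rot: [-180.0, -0.0, -156.3]
ft_force: [-0.4, -0.8, -0.3]
finger_gap: 0.1
grip_force: 0.0
```

```bash
python3 -c "
from h import *
snapshot('top')
plan([513,196.2,60],151); s=sense(); print(s['ft_force'],s['wrist_torque'],s['joint_pos'],s['finger_gap'],s['grip_force'])"
```

```text
t 6.05 p [512.2 196.1  59.7] rot [-180.      0.   -156.29]
dp [-0.0036 -0.0012 -0.0014] ang [0.     0.     0.2928]
[ 0.65622595 -0.48256877  0.49962574] [0.04181868 0.02724205 0.00393526] [ 1.55947932e+01  5.86543579e+00  1.01859016e+02  5.63183547e-05
  7.22730825e+01 -9.81168132e+01] -0.5240224457562936 0.0
```

```bash
python3 look.py w3; python3 - <<'E'
from h import *
im=snapshot('scene'); a=cv2.imread('pics/w3.png')
c=cv2.resize(im[150:310,340:500],(480,480))
cv2.imwrite('pics/c3.png',np.hstack([c,a[:, 160:480]]))
E
```

```text
6.05 [512.2 196.1  59.7] [-180.      0.   -156.29] [ 0.7 -0.5  0.5] -0.5240224457562936
star_turn_grip 0.93 [321.5 300.4] [512.5 196.4  80. ]
star_mark 0.56 [259.2 316.1] [548.3 173.8  52. ]
```

View pics/c3.png

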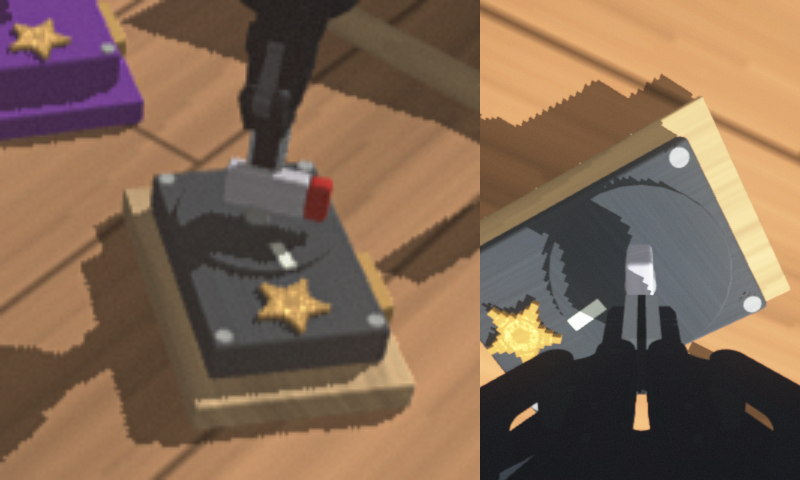

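The scene crop shows the shut fingers ending at the bar's top edge rather than around it, with no force. I'll project the reported TCP into the pictures to check its height.

```bash
python3 - <<'E'
from h import *
def proj(c,X):
    P=camera_params(c); f=240/np.tan(np.radians(P['vfov']/2)); q=np.array(P['R'])@np.array(X)+np.array(P['t'])
    return np.round([P['cx']+f*q[0]/q[2],P['cy']+f*q[1]/q[2]],1)
for z in (60,80,90,110,130): 
    s=proj('scene',[512,196,z]); print(z,'scene',s,'crop',(s-[340,150])*3,'wrist',proj('wrist',[512,196,z])-[160-480,0])
P=camera_params('wrist');R=np.array(P['R']);print(-R.T@np.array(P['t']))
s=snapshot('scene'); w=snapshot('wrist')
a=cv2.resize(s[180:260,380:480],(500,400),interpolation=cv2.INTER_CUBIC); b=cv2.resize(w[230:430,240:390],(300,400),interpolation=cv2.INTER_CUBIC)
cv2.imwrite('pics/c4.png',np.hstack([a,b])); print(sense()['finger_gap'],sense()['grip_force'])
E
```

```text
60 scene [425.7 218.7] crop [257.1 206.1] wrist [641.2 282.1]
80 scene [427.  210.5] crop [261.  181.5] wrist [641.1 299.2]
90 scene [427.7 206.3] crop [263.1 168.9] wrist [641.1 309.3]
110 scene [429.  197.7] crop [267.  143.1] wrist [641.  333.4]
130 scene [430.5 188.9] crop [271.5 116.7] wrist [640.9 365. ]
[441.42104738 165.30656183 235.87523131]
0.12548810944222788 0.0
```

View pics/c4.png

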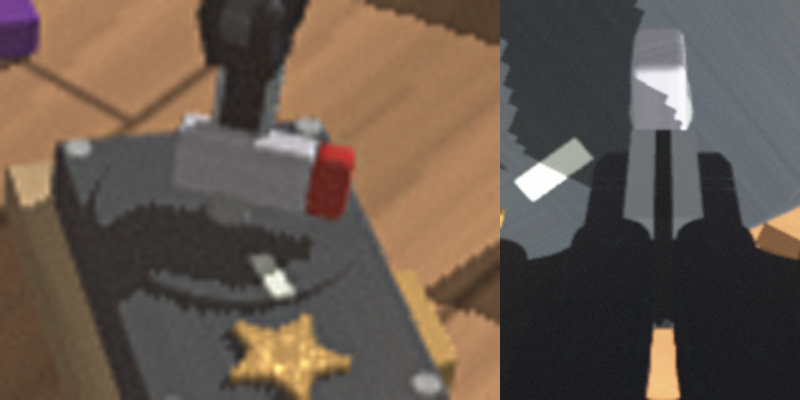

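The pictures agree that the real fingertips end about 33 mm short of the reported TCP. They shut just above the bar (z≈93): the tips look nearer in the wrist view, the scene shows them ending at the bar top, and there is no grip force. I'll open, go down about 28 mm in small steps and watch the force.

Call:
step_arm(
  targets=[
    {"dp":[0,0,0],"angular":[0,0,0],"fingers":0.4},
    {"dp":[0,0,0],"angular":[0,0,0],"fingers":0.4},
    {"dp":[0,0,0],"angular":[0,0,0],"fingers":0.4},
    {"dp":[0,0,0],"angular":[0,0,0],"fingers":0.4},
    {"dp":[0,0,0.02],"angular":[0,0,0],"fingers":0.4},
    {"dp":[0,0,0.04],"angular":[0,0,0],"fingers":0.4},
    {"dp":[0,0,0.06],"angular":[0,0,0],"fingers":0.4},
    {"dp":[0,0,0.08],"angular":[0,0,0],"fingers":0.4},
  ],
)

```text
time: 7.4
tool_pos: [512.1, 196.1, 43.2]
tcp_rot: [180.0, -0.0, -156.3]
ft_force: [1.5, 0.1, -0.4]
finger_gap: 51.5
grip_force: 0.0
```

```bash
python3 look.py w5; python3 - <<'E'
from h import *
s=snapshot('scene'); w=cv2.imread('pics/w5.png')
a=cv2.resize(s[170:270,370:490],(480,400),interpolation=cv2.INTER_CUBIC); b=cv2.resize(w[230:430,240:400],(320,400),interpolation=cv2.INTER_CUBIC)
cv2.imwrite('pics/c5.png',np.hstack([a,b]))
E
```

```text
7.4 [512.1 196.1  43.2] [ 1.8000e+02 -2.0000e-02 -1.5629e+02] [ 1.5  0.1 -0.4] 51.50665437248929
star_turn_grip 0.73 [320.4 317.1] [512.3 195.8  80. ]
star_turn_nose 0.6 [322.9 395.1] [551.8 214.4  76. ]
star_mark 0.74 [254.6 332.1] [548.4 174.1  52. ]
```

View pics/c5.png

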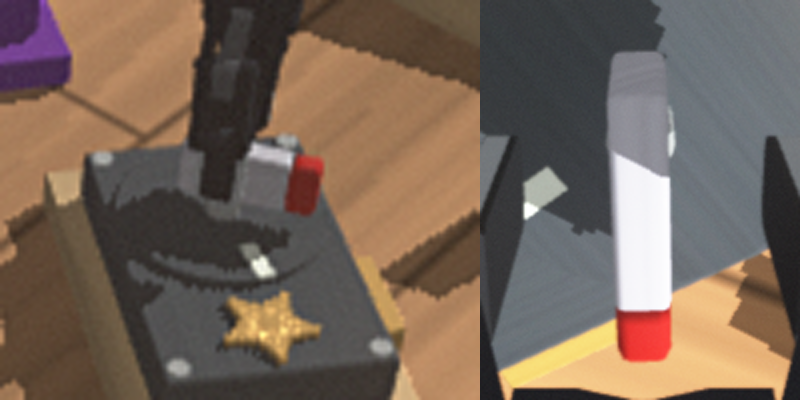

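The near finger is now in front of the bar and the bar is centred between the fingers (640 between 515 and 765). I'll go down 12 mm more and close.

Call:
step_arm(
  targets=[
    {"dp":[0,0,0.02],"angular":[0,0,0],"fingers":0.4},
    {"dp":[0,0,0.04],"angular":[0,0,0],"fingers":0.5},
    {"dp":[0,0,0.06],"angular":[0,0,0],"fingers":0.6},
    {"dp":[0,0,0.06],"angular":[0,0,0],"fingers":0.7},
    {"dp":[0,0,0.06],"angular":[0,0,0],"fingers":0.8},
    {"dp":[0,0,0.06],"angular":[0,0,0],"fingers":0.9},
    {"dp":[0,0,0.06],"angular":[0,0,0],"fingers":1},
    {"dp":[0,0,0.06],"angular":[0,0,0],"fingers":1},
  ],
  newtons=25,
)

```text
time: 8.65
tool_pos: [512.5, 195.7, 31.9]
tcp_rot: [-180.0, 0.0, -156.3]
ft_force: [0.3, -5.1, 1.0]
finger_gap: 11.2
grip_force: 28.1
```

```bash
python3 -c "
from h import *
snapshot('top')
plan([512,196,31],151); s=sense(); print(s['ft_force'],s['wrist_torque'],s['joint_pos'],s['finger_gap'],s['grip_force'])"
```

```text
t 8.7 p [512.5 195.7  31.9] rot [-1.7996e+02  1.0000e-02 -1.5630e+02]
dp [0.0016 0.0023 0.0043] ang [-2.000e-04  1.000e-04  2.928e-01]
[ 1.44355811 -5.77604173  1.38671979] [-0.79714387 -0.12278676  0.10981484] [ 1.55721259e+01  7.83804812e+00  1.02891083e+02 -3.98677885e-02
  6.92573427e+01 -9.81165961e+01] 11.409269578362764 28.141426742076874
```

Gripped: gap 11 mm, grip 28 N. Now I'll turn 52.5° clockwise.

Call:
step_arm(
  targets=[
    {"dp":[0,0,0],"angular":[0,0,0.03],"fingers":1},
    {"dp":[0,0,0],"angular":[0,0,0.075],"fingers":1},
    {"dp":[0,0,0],"angular":[0,0,0.12],"fingers":1},
    {"dp":[0,0,0],"angular":[0,0,0.165],"fingers":1},
    {"dp":[0,0,0],"angular":[0,0,0.21],"fingers":1},
    {"dp":[0,0,0],"angular":[0,0,0.255],"fingers":1},
    {"dp":[0,0,0],"angular":[0,0,0.292],"fingers":1},
    {"dp":[0,0,0],"angular":[0,0,0.292],"fingers":1},
  ],
)

```text
time: 9.7
tool_pos: [512.5, 195.4, 31.9]
tcp_rot: [-180.0, 0.0, 151.0]
ft_force: [0.7, -7.5, 1.9]
finger_gap: 10.8
grip_force: 28.0
```

Call:
step_arm(
  targets=[
    {"dp":[0,0,0],"angular":[0,0,0],"fingers":1},
    {"dp":[0,0,0],"angular":[0,0,0],"fingers":0.8},
    {"dp":[0,0,0],"angular":[0,0,0],"fingers":0.5},
    {"dp":[0,0,0],"angular":[0,0,0],"fingers":0.4},
    {"dp":[0,0,0],"angular":[0,0,0],"fingers":0.4},
    {"dp":[0,0,-0.06],"angular":[0,0,0],"fingers":0.4},
    {"dp":[0,0,-0.15],"angular":[0,0,0],"fingers":0.4},
    {"dp":[0,0,-0.25],"angular":[0,0,0],"fingers":0.2},
  ],
)

```text
time: 10.7
tool_pos: [512.6, 196.2, 83.6]
tcp_rot: [180.0, 0.0, 151.2]
ft_force: [-0.1, 0.2, 1.0]
finger_gap: 67.6
grip_force: 0.0
```

Call:
step_arm(
  targets=[
    {"dp":[0,0,-0.1],"angular":[0,0,0],"fingers":0},
    {"dp":[0,0,-0.25],"angular":[0,0,0],"fingers":0},
    {"dp":[0,0,-0.4],"angular":[0,0,0],"fingers":0},
    {"dp":[0,0,-0.5],"angular":[0,0,0],"fingers":0},
    {"dp":[0,0,-0.5],"angular":[0,0,0],"fingers":0},
    {"dp":[0,0,-0.5],"angular":[0,0,0],"fingers":0},
    {"dp":[0,0,-0.5],"angular":[0,0,0],"fingers":0},
    {"dp":[0,0,-0.5],"angular":[0,0,0],"fingers":0},
  ],
)

```text
time: 11.7
tool_pos: [511.6, 196.0, 180.5]
tcp_rot: [-179.9, -0.1, 151.2]
ft_force: [-0.8, -0.2, -1.2]
finger_gap: 85.5
grip_force: 0.0
```

```bash
python3 look.py w6; python3 rect.py r6; python3 - <<'E'
from h import *
for c in ['top','scene']:
    snapshot(c)
    for n in ['star_turn_nose','star_mark','star_turn_grip']:
        for r in pinpoint(c,n)[:3]: print(c,n,round(r['conf'],2),np.round(atz(c,r['at'],Z[n]),1))
E
```

```text
11.7 [511.6 196.  180.5] [-1.7992e+02 -8.0000e-02  1.5115e+02] [-0.8 -0.2 -1.2] 85.54607543259387
star_turn_grip 0.73 [319.5 233.6] [512.9 193.4  80. ]
star_turn_nose 0.64 [317.7 280.4] [548.7 171.9  76. ]
star_mark 0.88 [316.1 267. ] [545.6 171.7  52. ]
white52
(np.float64(843.24), array([522.4, 190.3]), 'rect', array([522.4, 190.9]), array([15.2, 61.8]), 'ang', np.float64(150.8))
(np.float64(29.48), array([540. , 239.5]), 'rect', array([539.4, 239.9]), array([ 0.7, 59.2]), 'ang', np.float64(142.1))
(np.float64(23.64), array([502.8, 256.7]), 'rect', array([502.8, 256.4]), array([3.2, 9.6]), 'ang', np.float64(0.1))
bar90
(np.float64(646.52), array([512.7, 195.7]), 'rect', array([512.7, 196.2]), array([13.3, 54.1]), 'ang', np.float64(150.7))
(np.float64(46.2), array([495.6, 255.5]), 'rect', array([495.6, 255.1]), array([5.8, 9.2]), 'ang', np.float64(179.2))
(np.float64(24.880000000000003), array([526.2, 240.2]), 'rect', array([525.6, 240.7]), array([ 0.6, 57.2]), 'ang', np.float64(142.1))
red90
(np.float64(139.92000000000002), array([542.1, 179.2]), 'rect', array([542.3, 179.1]), array([11.5, 13. ]), 'ang', np.float64(149.4))
top star_turn_nose 0.75 [546.7 173.6  76. ]
top star_turn_nose 0.6 [ 296.8 -229.    76. ]
top star_mark 0.58 [551.9 171.   52. ]
top star_turn_grip 0.82 [ 260.2 -215.9   80. ]
top star_turn_grip 0.76 [510.5 193.9  80. ]
scene star_turn_nose 0.66 [ 301.6 -228.7   76. ]
scene star_turn_nose 0.57 [543.6 175.3  76. ]
scene star_mark 0.79 [550.5 177.3  52. ]
scene star_mark 0.38 [488.2 232.3  52. ]
scene star_turn_grip 0.91 [509.8 199.   80. ]
scene star_turn_grip 0.82 [ 262.2 -213.5   80. ]
scene star_turn_grip 0.7 [221.8 286.1  80. ]
```

View pics/r6.png

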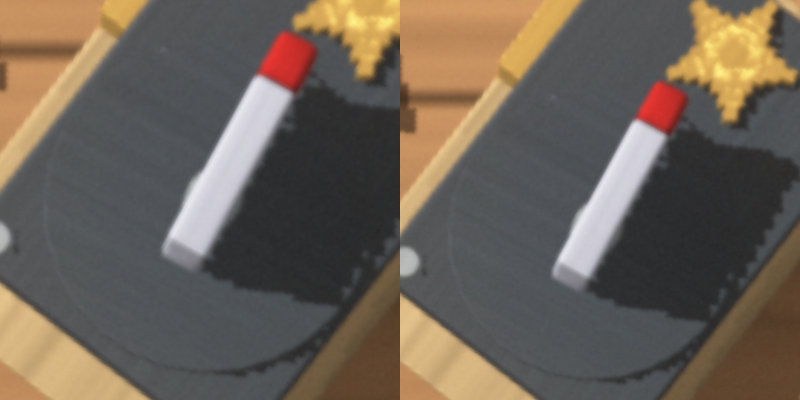

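```bash
python3 -c "
from bench import *
print(hand_in())"
```

```text
the job is handed in; nothing more can be done
None
```

The star lock's red nose now points at the white mark, within about 1° by my measurements. The gripper is clear of it, the other lock was not touched, and I handed the job in at about 12 s.

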